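# Slide the bare coasters out over the counter's edge

### The job

Three round wooden coasters lie on the counter, one with a tumbler standing on it. With the fingertips alone, never lifting them, push the two bare coasters towards you until about a third of each one's width sticks out over the counter's front edge, flat and steady, so that they can later be picked up by the rim. Leave the coaster with the tumbler, the tumbler, the spoon, the cup and the little pot where they are.

Things in the scene. Friction and masses are not known exactly. Their poses are not given: they have to be found in the camera images.
- coaster_bare_a: A bare round wooden coaster, a disc 95 mm across and 8 mm thick, lying flat on the counter; loose, about 30 to 50 g. Origin: centre of its underside; z up.
- coaster_bare_b: The other bare round wooden coaster, a disc 95 mm across and 8 mm thick, lying flat on the counter; loose, about 30 to 50 g. Origin: centre of its underside; z up.
- coaster_used: The third round wooden coaster, a disc 95 mm across and 8 mm thick, lying flat on the counter; loose, about 30 to 50 g. The tumbler stands on it. It stays where it is. Origin: centre of its underside; z up.
- tumbler: Small see-through teal tumbler, 68 mm across, 84 mm tall, standing on the third coaster. It stays where it is. Origin: centre of its underside.
- spoon: Metal teaspoon, 138 x 28 x 12 mm, lying on the counter near the middle of the row, its length (its own x) roughly pointing away from the robot. It stays where it is. Origin: centre of its underside.
- cup: Small white cup with a green band, 63 mm wide, 88 mm with its handle, 51 mm tall, on the counter at the robot's left. It stays where it is. Origin: centre of its underside.
- pot: Small grey metal pot with a handle, 80 x 107 mm, 81 mm tall, standing on the counter in line with the coasters. It stays where it is. Origin: centre of its underside.
- counter_edge (a point): A point on the counter's front top edge, which runs straight along world y at this x. The top is flat at z = 0, beyond it (+x). Keep the arm clear of what stands behind (draw back before passing sideways): a shelf 0.32 m above the counter begins 0.2 m behind the edge, and a post 76 mm wide at y = -0.026 has its front 0.158 m behind the edge. Axes as the world's.

How it is judged:
By the outcome, as a careful person would: the job done as asked, in the order asked, and still so for the second after the job is handed in, with the robot touching nothing.
It also fails if it takes over 58 s, if anything falls off the work surface, if the arm or the gripper's body presses on something with over 40 N, if the wrist force passes 120 N, or if a joint passes its speed limit or range.

### The arm

A 6-joint arm with a two-finger parallel gripper is mounted at the origin on a cart in front of the work surface, level with it; the furniture and walls round the work are solid. World frame = base frame: x ahead of the robot, y to its left, z up, the work surface at z = 0. Lengths are in m, angles in rad, forces in N, time in s.
With the tool pointing down it reaches from about 0.275 to 0.85 m from the base axis. Payload 5.2 kg.
Tool frame: the origin (TCP) lies on the centre line of the jaws, within the pads' length; the fingertips stand 19 mm ahead of it and the grasp point (between the pads) is the TCP (env.finger_overhang is the distance from the TCP to the fingertips, in m); x points along the fingers, y is the direction in which the jaws open and shut, and the axes are right-handed (so a half turn about x gives the same grasp; the last joint's range is limited). The gripper opens to 85 mm and grips with 20 to 120 N. Pads are 22 mm wide; open, the fingers measure 114 mm over their backs; the gripper's body (76 mm by 85 mm) begins 54 mm behind the grasp point. The pads swing forward as they close: fully open they stand 13 mm farther back than shut.
Start: joints at [-1.461, 0.259, 1.535, -0, 1.348, -0.203], TCP at [0.169, -0.523, 0.25] pointing down, gripper open.
Joint ranges: [-3.14, 3.14], [-0.91, 2.08], [0.19, 2.58], [-1.22, 4.36], [0.22, 2.71], [-3.12, 3.12]. Speed limits (rad/s): [2.57, 2.57, 3.14, 3.14, 3.14, 3.14].

### API

Orientations are given as a rotation vector (axis times angle).
In Python, from bench import env, imaging, models gives the robot as it stands. The module is installed in compiled form; this text tells all that it offers.
- The arm moves only by the shell command python3 -m handwheel 'ROWS' [FORCE]. ROWS is JSON, a list of rows, each an object of numbers: "rx", "ry", "rz": the turn, a rotation vector about the tool's x, y, z in rad; "dx", "dy", "dz": the shift along the tool's x, y, z in cm; "fingers": the finger opening in cm, from 0 to 8.54. A call has 1 to 12 rows; each row shifts and turns the commanded pose from where the row before left it, along the tool's axes as they then stand; what a row does not reach is not made up. A row lasts 1/8 s, in which the tool goes at most 62.5 mm and 10.7 degrees, less where a joint would pass 70% of its speed; a pose out of reach is approached as far as the arm can. A call with a gripper value outside its range is refused whole. The fingers move at their own pace and stop on an object; FORCE is the grip in N (left out, the last holds). Time passes only in rows, so rows that do not move let the fingers close. It gives the time, the measured TCP pose, the force and the opening at its end, in the units of the state.
- env.read_state(): the state, without advancing time (a new reading comes with each control period).
- imaging.get_image(name): name is "scene" or "top" or "wrist"; returns a dict with "color" (420x560x3 uint8, red, green, blue), "depth" (420x560 float32, m along the optical axis (not along the pixel's ray), 0 where there is no reading), "camera_matrix" (3x3 intrinsics, pixels), "R" (3x3) and "t" (3): a world point X has camera coordinates R X + t; the wrist camera has in their place "hand_eye" (4x4, takes a point from camera to tool coordinates, whose origin is the TCP and whose axes are the tool frame's). Camera axes: x right, y down, z forward; pixel columns grow to the right and rows downward; lengths in m; the calibration is good to about 2 mm. A picture is of the moment at which its call begins: read the wrist's pose just before it.
- env.job_done(): hands the job in, once; it reports no verdict.
Trained networks look in a picture, given as the dict that the camera call returned (one of the last four; its "shot" number tells which), for a name from the list of things; names that differ only in an ending like _2 or _b are one class to them, and where a whole thing is asked for, a point or a joint stands for the part that bears it (a point fixed in the world has none). Each returns a list of dicts, best first, with "conf" (0 to 1); they miss things now and then, are a little off and sometimes report something else, mostly with a low value. They report only what shows in the picture. A call takes as long as a camera call.
- models.regions_of(target, picture): "pixels" (420x560 bool, what is visible of it).
- models.landmark_of(target, picture): "xyz" ([x, y, z] in m, in world coordinates, good to about 4 mm: a listed point, or the origin of a listed thing).
The state is a dict: "time": time; "joint_positions": joint angles; "dq": joint speeds; "effort": joint torques, N m; "position": TCP position; "tool_rot": TCP orientation; "ft_force": force on the tool from outside, world axes, zero at the start; "ft_torque": the same for the moment, N m; "grip_width": opening from 0.0 (shut) to 1.0 (fully open).
Only numpy, scipy, OpenCV 4.12 (cv2) and the standard library are available. Lean on these libraries where they do the work, as an engineer would, in place of code of your own. Each camera call takes 0.05 s, during which the arm holds its last target.

## Working session

There is one attempt and no reset: what is moved stays moved. The work goes in short steps, Python scripts to look and compute and a shell command to move; the robot and the scene stay as the last step left them, time stands still between calls to the robot, and variables do not carry over. Pictures are saved under pics/ and viewed, and the job is handed in when it is done.

```bash
mkdir -p pics
cat > h.py <<'E'
from bench import env, imaging, models
import numpy as np, cv2
from scipy.spatial.transform import Rotation as Ro
def save(p,n): cv2.imwrite('pics/'+n,cv2.cvtColor(p['color'],cv2.COLOR_RGB2BGR))
def lm(names,p):
    for n in names:
        for d in models.landmark_of(n,p)[:4]: print(n,np.round(d['xyz'],4),round(d['conf'],2))
E
python3 - <<'E'
from h import *
s=env.read_state(); print(s['time'],s['position'],Ro.from_rotvec(s['tool_rot']).as_matrix().round(3),s['grip_width'])
p=imaging.get_image('top'); save(p,'top0.png'); print(p['camera_matrix'],p['R'],p['t'])
lm(['coaster_bare_a','coaster_used','tumbler','spoon','cup','pot','counter_edge'],p)
q=imaging.get_image('scene'); save(q,'scene0.png')
lm(['coaster_bare_a','coaster_used','tumbler','spoon','cup','pot','counter_edge'],q)
print(env.read_state()['time'])
E
```

```text
0.0 [ 0.16922128 -0.52278847  0.24946764] [[-0.     0.308 -0.951]
 [ 0.002 -0.951 -0.308]
 [-1.    -0.002 -0.   ]] 0.9966631660293493
[[498.14958736   0.         283.8304968 ]
 [  0.         498.14958736 214.68481583]
 [  0.           0.           1.        ]] [[-1.00024141e-02 -9.99948376e-01 -1.78822215e-03]
 [-9.84014397e-01  1.01609878e-02 -1.77798823e-01]
 [ 1.77807814e-01 -1.87811072e-05 -9.84065232e-01]] [0.07748832 0.45409471 1.54382286]
coaster_bare_a [ 0.4867  0.3415 -0.0031] 0.9
coaster_bare_a [0.4709 0.1251 0.0011] 0.81
coaster_used [ 0.4896 -0.3438 -0.0032] 0.88
tumbler [ 0.4882 -0.3445  0.0076] 0.69
tumbler [ 0.4932 -0.0072  0.0077] 0.69
spoon [ 0.492  -0.009   0.0025] 0.5
cup [0.4976 0.5129 0.0018] 0.82
pot [ 0.4757 -0.151   0.0033] 0.6
counter_edge [ 4.068e-01 -1.000e-04 -1.200e-03] 0.83
coaster_bare_a [ 0.4781  0.1213 -0.0021] 0.53
coaster_used [ 0.4894 -0.3452 -0.0031] 0.64
tumbler [ 0.4874 -0.3461  0.0095] 0.76
tumbler [ 0.4903 -0.0118 -0.0014] 0.54
spoon [ 0.4885 -0.012  -0.0042] 0.62
pot [ 0.4757 -0.1595  0.001 ] 0.6
counter_edge [ 4.034e-01 -4.000e-04  1.700e-03] 0.67
0.8
```

View pics/top0.png

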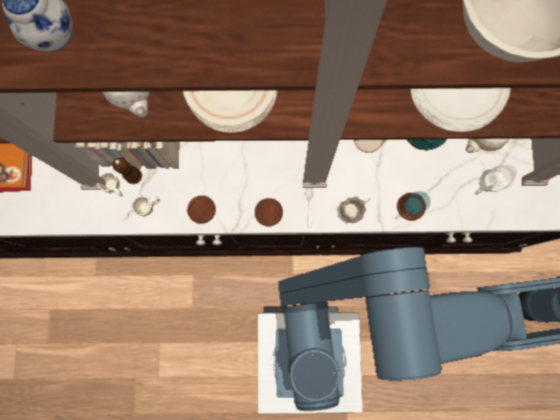

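View pics/scene0.png

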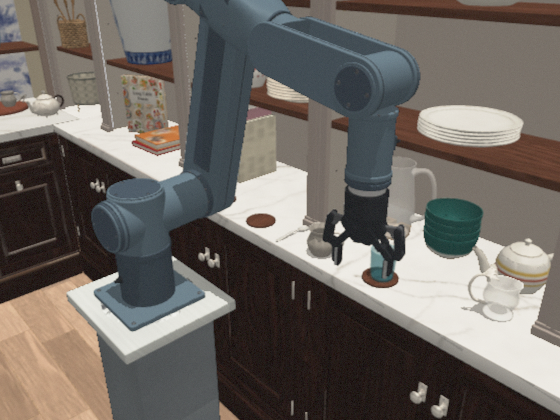

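```bash
cat >> h.py <<'E'
def ray(p,u,v,z):
    K,R,t=p['camera_matrix'],p['R'],p['t']
    c=-R.T@t; d=R.T@np.linalg.solve(K,np.array([u,v,1.]))
    return c+d*(z-c[2])/d[2]
def coasters(p,zt=0.008):
    for d in models.regions_of('coaster_bare_a',p):
        m=d['pixels'].astype(np.uint8)
        if m.sum()<100: continue
        cs=max(cv2.findContours(m,0,1)[0],key=len)
        pts=np.array([ray(p,u,v,zt)[:2] for u,v in cs[:,0,:].astype(float)])
        (cx,cy),r=cv2.minEnclosingCircle((pts*1000).astype(np.float32))
        M=cv2.moments(m,True); cen=ray(p,M['m10']/M['m00'],M['m01']/M['m00'],zt)
        print('coaster conf %.2f n %d circ (%.1f,%.1f) r %.1f centroid %s px(%.0f,%.0f)'%(d['conf'],m.sum(),cx,cy,r,(cen*1000).round(1),M['m10']/M['m00'],M['m01']/M['m00']))
def edge(p):
    g=cv2.cvtColor(p['color'],cv2.COLOR_RGB2GRAY).astype(float)
    out=[]
    for u in (170,235,285,300,330,375):
        col=g[222:245,u]; k=np.argmin(np.diff(col)); v=222+k+.5
        out.append((u,(ray(p,u,v,0)*1000).round(1)[:2].tolist()))
    print(out)
E
python3 - <<'E'
from h import *
print(env.finger_overhang)
p=imaging.get_image('top'); coasters(p); edge(p)
cv2.imwrite('pics/crop.png',cv2.resize(cv2.cvtColor(p['color'],cv2.COLOR_RGB2BGR)[140:260,150:350],None,fx=4,fy=4,interpolation=cv2.INTER_CUBIC))
for n in ['counter_edge']: lm([n],p)
E
```

```text
0.019
coaster conf 0.89 n 673 circ (483.1,344.2) r 48.6 centroid [483.  344.1   8. ] px(200,209)
coaster conf 0.84 n 626 circ (472.5,124.1) r 47.0 centroid [471.4 124.3   8. ] px(268,212)
[(170, [404.0, 442.7]), (235, [401.9, 231.8]), (285, [403.5, 69.7]), (300, [403.0, 21.0]), (330, [402.0, -76.2]), (375, [403.8, -222.2])]
counter_edge [0.4075 0.0006 0.0014] 0.62
```

View pics/crop.png

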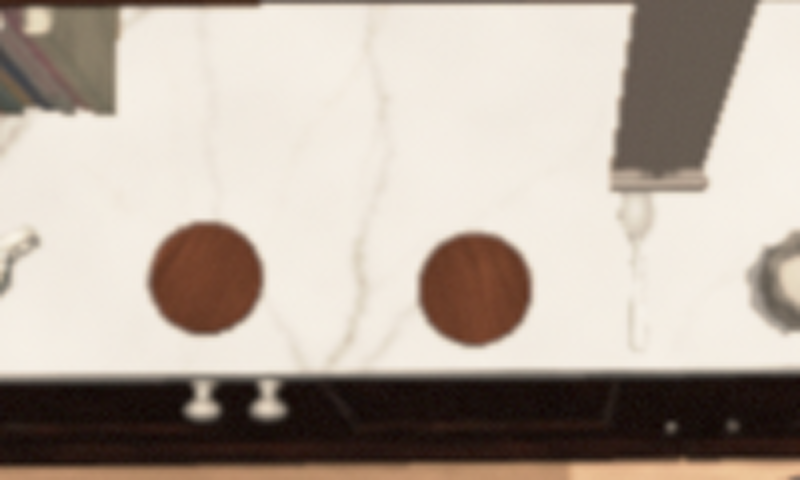

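```bash
python3 -m handwheel '[{"rx":0.157,"fingers":5.0},{"rx":0.156},{"dz":-4,"dy":-4},{"dz":-4,"dy":-4},{"dz":-4,"dy":-4},{"dz":-4,"dy":-4},{"dy":-5},{"dy":-5},{"dy":-5},{"dy":-5},{"dy":-5}]'; python3 -m handwheel '[{"dy":-5},{"dy":-5},{"dy":-5},{"dy":-5},{"dy":-4},{}]'; python3 -c "
from h import *
s=env.read_state();print(s['position'],Ro.from_rotvec(s['tool_rot']).as_matrix().round(3),s['grip_width'],s['ft_force'],s['time'])"
```

```text
[ 0.1692739  -0.52329946  0.25031293] [[-0.     0.308 -0.951]
 [ 0.    -0.951 -0.308]
 [-1.    -0.     0.   ]] 1.0040964539874864 [-0.04142156  0.06670806  0.13134154] 0.95schema error: expected keys rx, ry, rz, dx, dy, dz, fingers
schema error: expected keys rx, ry, rz, dx, dy, dz, fingers
```

```bash
python3 -m handwheel '[{"rx":0.157,"ry":0,"rz":0,"dx":0,"dy":0,"dz":0,"fingers":5},{"rx":0.156,"ry":0,"rz":0,"dx":0,"dy":0,"dz":0,"fingers":5},{"rx":0,"ry":0,"rz":0,"dx":0,"dy":-4,"dz":-4,"fingers":5},{"rx":0,"ry":0,"rz":0,"dx":0,"dy":-4,"dz":-4,"fingers":5},{"rx":0,"ry":0,"rz":0,"dx":0,"dy":-4,"dz":-4,"fingers":5},{"rx":0,"ry":0,"rz":0,"dx":0,"dy":-4,"dz":-4,"fingers":5},{"rx":0,"ry":0,"rz":0,"dx":0,"dy":-5,"dz":0,"fingers":5},{"rx":0,"ry":0,"rz":0,"dx":0,"dy":-5,"dz":0,"fingers":5},{"rx":0,"ry":0,"rz":0,"dx":0,"dy":-5,"dz":0,"fingers":5},{"rx":0,"ry":0,"rz":0,"dx":0,"dy":-5,"dz":0,"fingers":5}]'; python3 -c "
from h import *
s=env.read_state();print(s['position'],Ro.from_rotvec(s['tool_rot']).as_matrix().round(3),s['grip_width'],s['ft_force'],s['time'])"
```

```text
time: 2.2
position: [0.3292, -0.1618, 0.2505]
tool_rot: [-2.222, 0.001, 2.221]
ft_force: [1.4, 0.2, 0.3]
grip_width: 0.583
[ 0.32919145 -0.16182917  0.25047322] [[ 0.001 -0.001 -1.   ]
 [-0.    -1.     0.001]
 [-1.     0.    -0.001]] 0.583495799644401 [1.39163648 0.22892762 0.2578954 ] 2.2
```

```bash
python3 -m handwheel '[{"rx":0,"ry":0,"rz":0,"dx":0,"dy":-5,"dz":0,"fingers":5},{"rx":0,"ry":0,"rz":0,"dx":0,"dy":-5,"dz":0,"fingers":5},{"rx":0,"ry":0,"rz":0,"dx":0,"dy":-5,"dz":0,"fingers":5},{"rx":0,"ry":0,"rz":0,"dx":0,"dy":-5,"dz":0,"fingers":5},{"rx":0,"ry":0,"rz":0,"dx":0,"dy":-5,"dz":0,"fingers":5},{"rx":0,"ry":0,"rz":0,"dx":4,"dy":-3.6,"dz":0,"fingers":5},{"rx":0,"ry":0,"rz":0,"dx":5,"dy":0,"dz":0,"fingers":5},{"rx":0,"ry":0,"rz":0,"dx":5,"dy":0,"dz":0,"fingers":5},{"rx":0,"ry":0,"rz":0,"dx":4,"dy":0,"dz":-1,"fingers":5},{"rx":0,"ry":0,"rz":0,"dx":0,"dy":0,"dz":0,"fingers":5}]'
python3 - <<'E'
from h import *
s=env.read_state();p=imaging.get_image('wrist');save(p,'w1.png'); save(imaging.get_image('scene'),'s1.png')
print(s['position'],p['hand_eye'])
# coaster rim via depth
E
```

```text
time: 3.45
position: [0.3377, 0.1226, 0.0686]
tool_rot: [-2.215, 0.001, 2.228]
ft_force: [-1.2, -0.5, 0.1]
grip_width: 0.584
[0.33769576 0.12257344 0.06855447] [[ 3.25415551e-04 -3.02861346e-01  9.53034574e-01 -1.21745662e-01]
 [ 9.99999073e-01  1.35890019e-03  9.03882137e-05 -4.58066280e-04]
 [-1.32245396e-03  9.53033661e-01  3.02861508e-01 -7.78138819e-02]
 [ 0.00000000e+00  0.00000000e+00  0.00000000e+00  1.00000000e+00]]
```

View pics/w1.png

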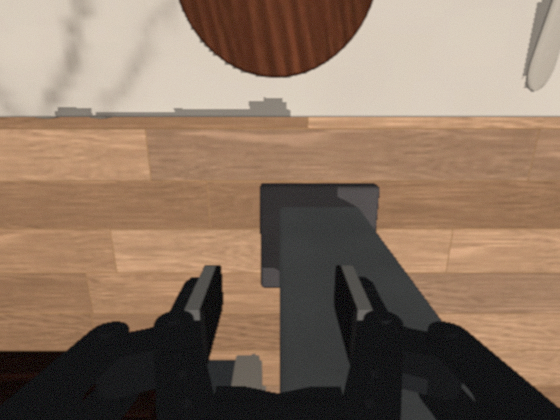

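View pics/s1.png

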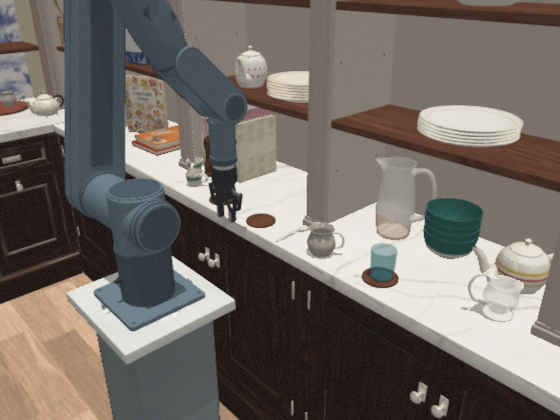

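```bash
cat >> h.py <<'E'
def wristpose(p,s):
    T=np.eye(4); T[:3,:3]=Ro.from_rotvec(s['tool_rot']).as_matrix(); T[:3,3]=s['position']
    C=T@p['hand_eye']; p=dict(p); Rw=C[:3,:3].T; p['R']=Rw; p['t']=-Rw@C[:3,3]; return p
def wmeas(name=None):
    s=env.read_state(); p=imaging.get_image('wrist')
    if name: save(p,name)
    q=wristpose(p,s)
    for d in models.regions_of('coaster_bare_a',p):
        m=d['pixels'].astype(np.uint8)
        if m.sum()<100: continue
        cs=max(cv2.findContours(m,0,1)[0],key=len)[:,0,:].astype(float)
        cs=cs[(cs[:,0]>2)&(cs[:,0]<557)&(cs[:,1]>2)&(cs[:,1]<417)]
        P=np.array([ray(q,u,v,.008)[:2] for u,v in cs])
        from scipy.optimize import least_squares
        f=least_squares(lambda c:np.hypot(*(P-c).T)-.0475,P.mean(0)+[.02,0],loss='soft_l1',f_scale=.001)
        print('coaster',round(d['conf'],2),(f.x*1000).round(1),'rms',np.sqrt(np.mean(f.fun**2))*1000,'minx',P[:,0].min()*1000)
    g=cv2.cvtColor(p['color'],cv2.COLOR_RGB2GRAY)
    return s,q
E
python3 - <<'E'
from h import *
s,q=wmeas()
for u in (20,350,450,540):
    c=q['color'][60:180,u].astype(float)
    sat=c.max(1)-c.min(1); k=np.argmax(np.diff(cv2.GaussianBlur(sat,(1,3),0).ravel())); print(u,60+k+.5,(ray(q,u,60+k+.5,0)*1000).round(1), q['depth'][100,u],q['depth'][130,u])
E
```

```text
coaster 0.61 [474.4 124.2] rms 0.449286158821655 minx 426.4612113265399
20 120.5 [407.5 260.7   0. ] 0.18591203 1.0862181
350 120.5 [407.7  84.9   0. ] 0.1860755 1.0825546
450 120.5 [407.7  31.6   0. ] 0.18450096 1.0821255
540 120.5 [407.8 -16.3   0. ] 0.18469612 1.0808564
```

```bash
python3 -m handwheel '[{"rx":0,"ry":0,"rz":0,"dx":0,"dy":-0.15,"dz":-4,"fingers":5},{"rx":0,"ry":0,"rz":0,"dx":0,"dy":0,"dz":-4,"fingers":5},{"rx":0,"ry":0,"rz":0,"dx":0,"dy":0,"dz":-4,"fingers":5},{"rx":0,"ry":0,"rz":0,"dx":0,"dy":0,"dz":-4,"fingers":5},{"rx":0,"ry":0,"rz":0,"dx":0,"dy":0,"dz":-3.6,"fingers":5},{"rx":0,"ry":0,"rz":0,"dx":0,"dy":0,"dz":0,"fingers":5},{"rx":0,"ry":0,"rz":0,"dx":0,"dy":0,"dz":0,"fingers":5}]'
python3 - <<'E'
from h import *
s=env.read_state();p=imaging.get_image('wrist');save(p,'w2.png')
print(s['position'],Ro.from_rotvec(s['tool_rot']).as_matrix().round(3)[2])
E
```

```text
time: 4.53
position: [0.535, 0.1241, 0.0714]
tool_rot: [-2.222, 0.0, 2.221]
ft_force: [-0.4, 0.1, -0.0]
grip_width: 0.588
[0.53498335 0.12413418 0.0714405 ] [-1.    -0.    -0.001]
```

View pics/w2.png

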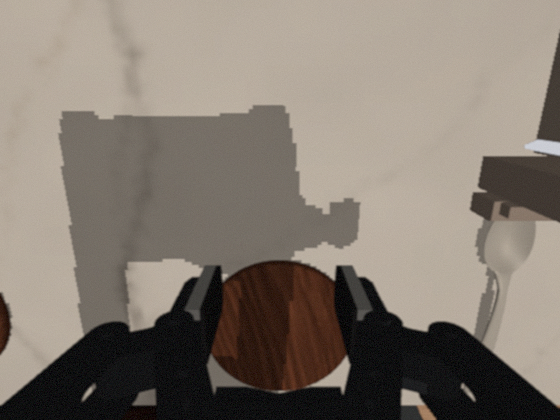

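Run:
```python
from h import *
s=env.read_state();p=imaging.get_image('wrist');q=wristpose(p,s)
K=q['camera_matrix'];D=p['depth']
v,u=np.mgrid[255:330,180:380]; d=D[255:330,180:380]
c=np.stack([(u-K[0,2])/K[0,0]*d,(v-K[1,2])/K[1,1]*d,d],-1)
X=(c-q['t'])@q['R']   # R^T(c-t)
ok=(d>0)&(X[...,2]>.03)
P=X[ok]; print(P.min(0),P.max(0))
low=P[P[:,2]<P[:,2].min()+.006]
for sgn in (1,-1):
    L=low[(low[:,1]-s['position'][1])*sgn>0]; print(L.min(0).round(4),L.max(0).round(4))
```

```text
[0.52303323 0.08562754 0.05290462] [0.54880394 0.16294892 0.10403773]
[0.524  0.1492 0.0529] [0.5459 0.156  0.0589]
[0.5236 0.0928 0.0531] [0.5461 0.0996 0.0589]
```

```bash
python3 -m handwheel '[{"rx":0,"ry":0,"rz":0,"dx":2,"dy":0,"dz":0,"fingers":5},{"rx":0,"ry":0,"rz":0,"dx":1.5,"dy":0,"dz":0,"fingers":5},{"rx":0,"ry":0,"rz":0,"dx":0.5,"dy":0,"dz":0,"fingers":5},{"rx":0,"ry":0,"rz":0,"dx":0.4,"dy":0,"dz":0,"fingers":5},{"rx":0,"ry":0,"rz":0,"dx":0,"dy":0,"dz":0,"fingers":5},{"rx":0,"ry":0,"rz":0,"dx":0,"dy":0,"dz":0,"fingers":5}]'
```

```text
time: 5.38
position: [0.5357, 0.1242, 0.0266]
tool_rot: [-2.222, 0.0, 2.221]
ft_force: [0.1, -0.0, 0.1]
grip_width: 0.586
```

```bash
python3 -m handwheel '[{"rx":0,"ry":0,"rz":0,"dx":0.3,"dy":0,"dz":0,"fingers":5},{"rx":0,"ry":0,"rz":0,"dx":0.2,"dy":0,"dz":0,"fingers":5},{"rx":0,"ry":0,"rz":0,"dx":0,"dy":0,"dz":0,"fingers":5},{"rx":0,"ry":0,"rz":0,"dx":0,"dy":0,"dz":0.5,"fingers":5},{"rx":0,"ry":0,"rz":0,"dx":0,"dy":0,"dz":0.5,"fingers":5},{"rx":0,"ry":0,"rz":0,"dx":0,"dy":0,"dz":0.4,"fingers":5},{"rx":0,"ry":0,"rz":0,"dx":0,"dy":0,"dz":0.4,"fingers":5},{"rx":0,"ry":0,"rz":0,"dx":0,"dy":0,"dz":0.2,"fingers":5},{"rx":0,"ry":0,"rz":0,"dx":0,"dy":0,"dz":0,"fingers":5}]'
python3 - <<'E'
from h import *
wmeas('w3.png'); p=imaging.get_image('top'); coasters(p); save(p,'t3.png'); print(env.read_state()['ft_force'])
E
```

```text
time: 6.5
position: [0.5152, 0.1241, 0.0213]
tool_rot: [-2.221, 0.0, 2.221]
ft_force: [-1.0, -0.2, 0.6]
grip_width: 0.586
coaster 0.64 [505.3 125.6] rms 18.5739424366162 minx 459.1128129950533
coaster conf 0.70 n 701 circ (484.1,343.3) r 51.1 centroid [483.7 343.8   8. ] px(201,209)
[-0.75456333  0.25501925 -0.55101627]
```

View pics/w3.png

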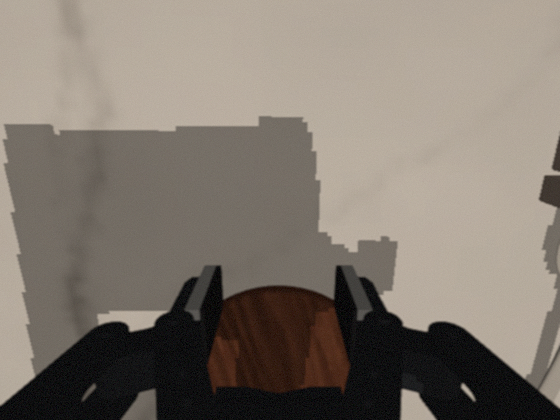

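Run:
```python
from h import *
s=env.read_state();p=imaging.get_image('wrist');q=wristpose(p,s)
c=p['color'][270:310,280].astype(int); k=np.argmin(np.diff(c[:,1])); 
for z in(0,.008): print(270+k+.5, ray(q,280,270+k+.5,z))
```

```text
286.5 [0.51223845 0.12363726 0.        ]
286.5 [0.51677275 0.12368819 0.008     ]
```

```bash
python3 -m handwheel '[{"rx":0,"ry":0,"rz":0,"dx":0,"dy":0,"dz":0.3,"fingers":5},{"rx":0,"ry":0,"rz":0,"dx":0,"dy":0,"dz":0.5,"fingers":5},{"rx":0,"ry":0,"rz":0,"dx":0,"dy":0,"dz":0.5,"fingers":5},{"rx":0,"ry":0,"rz":0,"dx":0,"dy":0,"dz":0.5,"fingers":5},{"rx":0,"ry":0,"rz":0,"dx":0,"dy":0,"dz":0.5,"fingers":5},{"rx":0,"ry":0,"rz":0,"dx":0,"dy":0,"dz":0.5,"fingers":5},{"rx":0,"ry":0,"rz":0,"dx":0,"dy":0,"dz":0.4,"fingers":5},{"rx":0,"ry":0,"rz":0,"dx":0,"dy":0,"dz":0.3,"fingers":5},{"rx":0,"ry":0,"rz":0,"dx":0,"dy":0,"dz":0.2,"fingers":5},{"rx":0,"ry":0,"rz":0,"dx":0,"dy":0,"dz":0,"fingers":5},{"rx":0,"ry":0,"rz":0,"dx":0,"dy":0,"dz":0,"fingers":5}]'
python3 - <<'E'
from h import *
s=env.read_state();p=imaging.get_image('wrist');q=wristpose(p,s);save(p,'w4.png')
c=p['color'][270:310,280].astype(int); k=np.argmin(np.diff(c[:,1])); 
for z in(0,.008): print(270+k+.5, ray(q,280,270+k+.5,z))
E
```

```text
time: 8.12
position: [0.4785, 0.1241, 0.0213]
tool_rot: [-2.221, 0.0, 2.221]
ft_force: [-0.7, 0.4, -0.0]
grip_width: 0.586
284.5 [ 4.76213037e-01  1.23658619e-01 -2.77555756e-17]
284.5 [0.48069037 0.123709   0.008     ]
```

```bash
python3 -m handwheel '[{"rx":0,"ry":0,"rz":0,"dx":0,"dy":0,"dz":0.2,"fingers":5},{"rx":0,"ry":0,"rz":0,"dx":0,"dy":0,"dz":0.2,"fingers":5},{"rx":0,"ry":0,"rz":0,"dx":0,"dy":0,"dz":0,"fingers":5},{"rx":0,"ry":0,"rz":0,"dx":0,"dy":0,"dz":-0.6,"fingers":5},{"rx":0,"ry":0,"rz":0,"dx":0,"dy":0,"dz":-0.9,"fingers":5},{"rx":0,"ry":0,"rz":0,"dx":-2,"dy":0,"dz":0,"fingers":5},{"rx":0,"ry":0,"rz":0,"dx":-4,"dy":0,"dz":0,"fingers":5},{"rx":0,"ry":0,"rz":0,"dx":0,"dy":0,"dz":5,"fingers":5},{"rx":0,"ry":0,"rz":0,"dx":0,"dy":0,"dz":5,"fingers":5},{"rx":0,"ry":0,"rz":0,"dx":0,"dy":0,"dz":5,"fingers":5},{"rx":0,"ry":0,"rz":0,"dx":0,"dy":0,"dz":1,"fingers":5},{"rx":0,"ry":0,"rz":0,"dx":0,"dy":0,"dz":0,"fingers":5}]'
python3 - <<'E'
from h import *
s,q=wmeas('w5.png')
for u in (20,450,540):
    c=q['color'][30:180,u].astype(float)
    sat=c.max(1)-c.min(1); k=np.argmax(np.diff(sat)); print(u,30+k+.5,(ray(q,u,30+k+.5,0)*1000).round(1))
p=imaging.get_image('top'); coasters(p); edge(p)
E
```

```text
time: 9.68
position: [0.3303, 0.1242, 0.0818]
tool_rot: [-2.224, -0.0, 2.219]
ft_force: [0.8, 0.0, -0.2]
grip_width: 0.586
coaster 0.59 [425.2 124.5] rms 1.1107180914421153 minx 377.49429943955806
20 103.5 [406.9 268.1   0. ]
450 103.5 [407.2  29.3   0. ]
540 103.5 [407.3 -20.6   0. ]
coaster conf 0.82 n 646 circ (482.7,343.8) r 47.4 centroid [482.2 343.3   8. ] px(201,209)
coaster conf 0.47 n 130 circ (445.5,127.6) r 36.0 centroid [453.9 127.6   8. ] px(267,217)
[(170, [404.0, 442.7]), (235, [401.9, 231.8]), (285, [380.6, 69.9]), (300, [403.0, 21.0]), (330, [402.0, -76.2]), (375, [400.5, -222.1])]
```

View pics/w5.png

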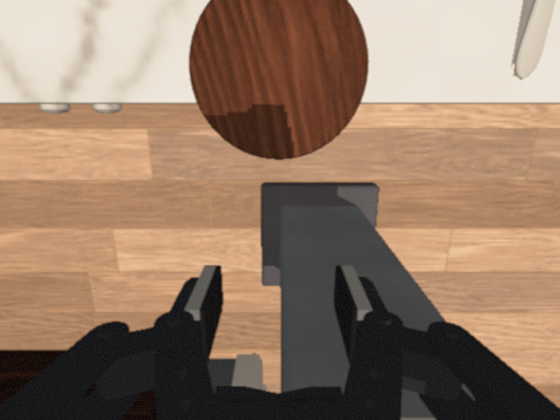

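```bash
python3 -m handwheel '[{"rx":0,"ry":0,"rz":0,"dx":0,"dy":-5,"dz":0,"fingers":5},{"rx":0,"ry":0,"rz":0,"dx":0,"dy":-5,"dz":0,"fingers":5},{"rx":0,"ry":0,"rz":0,"dx":0,"dy":-5,"dz":0,"fingers":5},{"rx":0,"ry":0,"rz":0,"dx":0,"dy":-5,"dz":0,"fingers":5},{"rx":0,"ry":0,"rz":0,"dx":0,"dy":-2,"dz":-1,"fingers":5},{"rx":0,"ry":0,"rz":0,"dx":0,"dy":0,"dz":0,"fingers":5}]'
python3 - <<'E'
from h import *
s,q=wmeas('w6.png')
for u in (20,350,450,540):
    c=q['color'][30:180,u].astype(float)
    sat=c.max(1)-c.min(1); k=np.argmax(np.diff(sat)); print(u,30+k+.5,(ray(q,u,30+k+.5,0)*1000).round(1))
p=imaging.get_image('top'); coasters(p); edge(p); save(p,'t6.png')
E
```

```text
time: 10.62
position: [0.3407, 0.3459, 0.081]
tool_rot: [2.222, 0.002, -2.22]
ft_force: [-0.5, -0.2, -0.1]
grip_width: 0.583
coaster 0.68 [485.4 343.8] rms 0.4615336620904103 minx 437.3088125850394
20 121.5 [407.3 491.5   0. ]
350 122.5 [407.3 306.2   0. ]
450 122.5 [407.5 250.1   0. ]
540 122.5 [407.7 199.6   0. ]
coaster conf 0.79 n 646 circ (481.6,343.6) r 48.4 centroid [482.8 342.1   8. ] px(201,209)
coaster conf 0.60 n 677 circ (421.7,125.3) r 48.2 centroid [421.4 125.1   8. ] px(268,227)
[(170, [390.9, 442.3]), (235, [401.9, 231.8]), (285, [403.5, 69.7]), (300, [403.0, 21.0]), (330, [402.0, -76.2]), (375, [403.8, -222.2])]
```

View pics/t6.png

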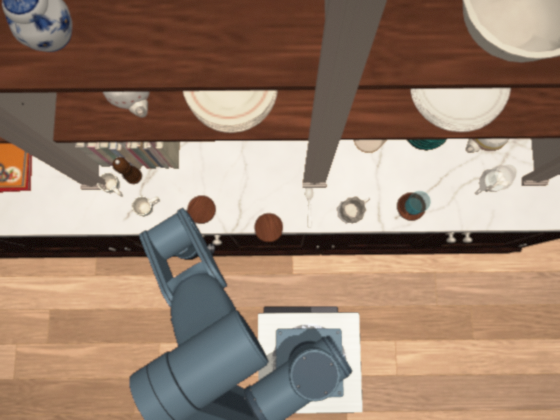

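View pics/w6.png

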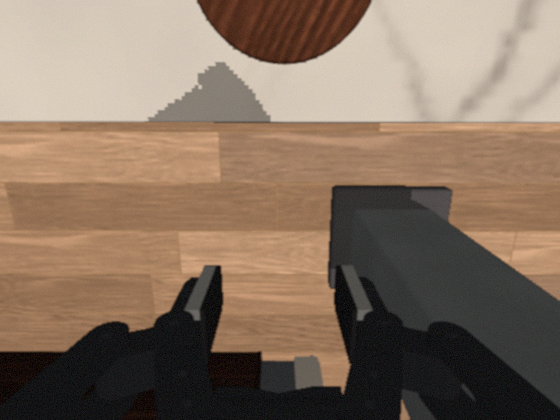

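```bash
python3 -m handwheel '[{"rx":0,"ry":0,"rz":0,"dx":0,"dy":0.2,"dz":-4,"fingers":5},{"rx":0,"ry":0,"rz":0,"dx":0.5,"dy":0,"dz":-4,"fingers":5},{"rx":0,"ry":0,"rz":0,"dx":0.5,"dy":0,"dz":-4,"fingers":5},{"rx":0,"ry":0,"rz":0,"dx":0,"dy":0,"dz":-4,"fingers":5},{"rx":0,"ry":0,"rz":0,"dx":0,"dy":0,"dz":-4,"fingers":5},{"rx":0,"ry":0,"rz":0,"dx":0,"dy":0,"dz":-0.3,"fingers":5},{"rx":0,"ry":0,"rz":0,"dx":0,"dy":0,"dz":0,"fingers":5},{"rx":0,"ry":0,"rz":0,"dx":0,"dy":0,"dz":0,"fingers":5}]'
python3 - <<'E'
from h import *
s=env.read_state();p=imaging.get_image('wrist');save(p,'w7.png')
E
```

```text
time: 11.82
position: [0.541, 0.3418, 0.0712]
tool_rot: [2.22, -0.001, -2.223]
ft_force: [0.4, 0.5, -0.5]
grip_width: 0.585
```

View pics/w7.png

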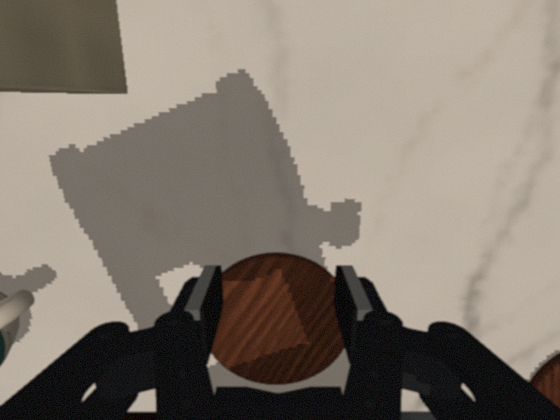

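```bash
python3 -m handwheel '[{"rx":0,"ry":0,"rz":0,"dx":0,"dy":-0.2,"dz":-0.5,"fingers":5},{"rx":0,"ry":0,"rz":0,"dx":2,"dy":0,"dz":0,"fingers":5},{"rx":0,"ry":0,"rz":0,"dx":1.5,"dy":0,"dz":0,"fingers":5},{"rx":0,"ry":0,"rz":0,"dx":0.6,"dy":0,"dz":0,"fingers":5},{"rx":0,"ry":0,"rz":0,"dx":0.4,"dy":0,"dz":0,"fingers":5},{"rx":0,"ry":0,"rz":0,"dx":0,"dy":0,"dz":0,"fingers":5},{"rx":0,"ry":0,"rz":0,"dx":0,"dy":0,"dz":0,"fingers":5}]'
```

```text
time: 12.75
position: [0.5478, 0.3443, 0.0269]
tool_rot: [-2.222, -0.0, 2.22]
ft_force: [-0.4, 0.1, -0.8]
grip_width: 0.583
```

```bash
python3 -m handwheel '[{"rx":0,"ry":0,"rz":0,"dx":0.35,"dy":0,"dz":0,"fingers":5},{"rx":0,"ry":0,"rz":0,"dx":0.2,"dy":0,"dz":0,"fingers":5},{"rx":0,"ry":0,"rz":0,"dx":0,"dy":0,"dz":0,"fingers":5},{"rx":0,"ry":0,"rz":0,"dx":0,"dy":0,"dz":0.5,"fingers":5},{"rx":0,"ry":0,"rz":0,"dx":0,"dy":0,"dz":0.5,"fingers":5},{"rx":0,"ry":0,"rz":0,"dx":0,"dy":0,"dz":0.4,"fingers":5},{"rx":0,"ry":0,"rz":0,"dx":0,"dy":0,"dz":0.5,"fingers":5},{"rx":0,"ry":0,"rz":0,"dx":0,"dy":0,"dz":0.5,"fingers":5},{"rx":0,"ry":0,"rz":0,"dx":0,"dy":0,"dz":0.4,"fingers":5},{"rx":0,"ry":0,"rz":0,"dx":0,"dy":0,"dz":0.2,"fingers":5},{"rx":0,"ry":0,"rz":0,"dx":0,"dy":0,"dz":0,"fingers":5}]'
python3 - <<'E'
from h import *
s=env.read_state();p=imaging.get_image('wrist');q=wristpose(p,s);save(p,'w8.png')
c=p['color'][260:310,280].astype(int); k=np.argmin(np.diff(c[:,1])); 
print(260+k+.5, ray(q,280,260+k+.5,0),s['position'])
E
```

```text
time: 14.12
position: [0.5173, 0.3442, 0.0209]
tool_rot: [-2.221, 0.0, 2.221]
ft_force: [-0.1, -0.8, -0.3]
grip_width: 0.581
287.5 [0.51376033 0.34370875 0.        ] [0.51732839 0.34417806 0.02088237]
```

View pics/w8.png

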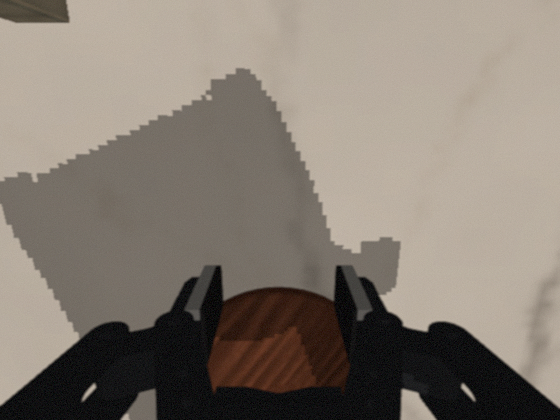

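```bash
python3 -m handwheel '[{"rx":0,"ry":0,"rz":0,"dx":0,"dy":0,"dz":0.3,"fingers":5},{"rx":0,"ry":0,"rz":0,"dx":0,"dy":0,"dz":0.5,"fingers":5},{"rx":0,"ry":0,"rz":0,"dx":0,"dy":0,"dz":0.5,"fingers":5},{"rx":0,"ry":0,"rz":0,"dx":0,"dy":0,"dz":0.5,"fingers":5},{"rx":0,"ry":0,"rz":0,"dx":0,"dy":0,"dz":0.5,"fingers":5},{"rx":0,"ry":0,"rz":0,"dx":0,"dy":0,"dz":0.5,"fingers":5},{"rx":0,"ry":0,"rz":0,"dx":0,"dy":0,"dz":0.5,"fingers":5},{"rx":0,"ry":0,"rz":0,"dx":0,"dy":0,"dz":0.4,"fingers":5},{"rx":0,"ry":0,"rz":0,"dx":0,"dy":0,"dz":0.3,"fingers":5},{"rx":0,"ry":0,"rz":0,"dx":0,"dy":0,"dz":0.2,"fingers":5},{"rx":0,"ry":0,"rz":0,"dx":0,"dy":0,"dz":0,"fingers":5},{"rx":0,"ry":0,"rz":0,"dx":0,"dy":0,"dz":0,"fingers":5}]'
```

```text
time: 15.68
position: [0.4755, 0.3441, 0.0208]
tool_rot: [-2.221, 0.0, 2.221]
ft_force: [-0.1, 0.6, -0.5]
grip_width: 0.586
```

```bash
python3 -m handwheel '[{"rx":0,"ry":0,"rz":0,"dx":0,"dy":0,"dz":0.2,"fingers":5},{"rx":0,"ry":0,"rz":0,"dx":0,"dy":0,"dz":0,"fingers":5},{"rx":0,"ry":0,"rz":0,"dx":0,"dy":0,"dz":-0.6,"fingers":5},{"rx":0,"ry":0,"rz":0,"dx":0,"dy":0,"dz":-0.9,"fingers":5},{"rx":0,"ry":0,"rz":0,"dx":-2,"dy":0,"dz":0,"fingers":5},{"rx":0,"ry":0,"rz":0,"dx":-4,"dy":0,"dz":0,"fingers":5},{"rx":0,"ry":0,"rz":0,"dx":0,"dy":0,"dz":5,"fingers":5},{"rx":0,"ry":0,"rz":0,"dx":0,"dy":0,"dz":5,"fingers":5},{"rx":0,"ry":0,"rz":0,"dx":0,"dy":0,"dz":5,"fingers":5},{"rx":0,"ry":0,"rz":0,"dx":0,"dy":0,"dz":1,"fingers":5},{"rx":0,"ry":0,"rz":0,"dx":0,"dy":0,"dz":0,"fingers":5},{"rx":0,"ry":0,"rz":0,"dx":0,"dy":0,"dz":0,"fingers":5}]'
python3 - <<'E'
from h import *
s,q=wmeas('w9.png')
for u in (20,100,450,540):
    c=q['color'][30:180,u].astype(float)
    sat=c.max(1)-c.min(1); k=np.argmax(np.diff(sat)); print(u,30+k+.5,(ray(q,u,30+k+.5,0)*1000).round(1))
p=imaging.get_image('top'); coasters(p); edge(p); save(p,'t9.png')
E
```

```text
time: 17.18
position: [0.3305, 0.3447, 0.0811]
tool_rot: [-2.223, -0.0, 2.218]
ft_force: [0.1, 0.2, 0.0]
grip_width: 0.589
coaster 0.74 [424.  344.4] rms 1.0630955761520544 minx 376.6352189176992
20 103.5 [407.2 488.2   0. ]
100 103.5 [407.2 443.8   0. ]
450 103.5 [407.3 250.1   0. ]
540 103.5 [407.3 200.4   0. ]
coaster conf 0.65 n 697 circ (421.7,124.8) r 49.4 centroid [421.7 123.8   8. ] px(268,227)
[(170, [371.4, 441.7]), (235, [401.9, 231.8]), (285, [403.5, 69.7]), (300, [403.0, 21.0]), (330, [402.0, -76.2]), (375, [403.8, -222.2])]
```

View pics/w9.png

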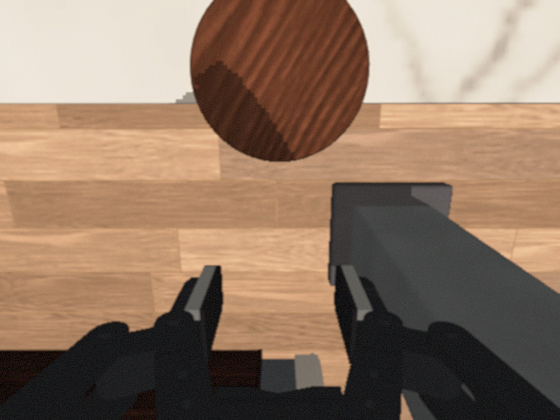

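```bash
python3 -m handwheel '[{"rx":0,"ry":0,"rz":0,"dx":-4,"dy":0,"dz":0,"fingers":5},{"rx":0,"ry":0,"rz":0,"dx":-4,"dy":0,"dz":0,"fingers":5},{"rx":0,"ry":0,"rz":0,"dx":-4,"dy":5,"dz":0,"fingers":5},{"rx":0,"ry":0,"rz":0,"dx":0,"dy":5,"dz":0,"fingers":5},{"rx":0,"ry":0,"rz":0,"dx":0,"dy":5,"dz":0,"fingers":5},{"rx":0,"ry":0,"rz":0,"dx":0,"dy":5,"dz":0,"fingers":5},{"rx":0,"ry":0,"rz":0,"dx":0,"dy":5,"dz":0,"fingers":5},{"rx":0,"ry":0,"rz":0,"dx":0,"dy":5,"dz":0,"fingers":5},{"rx":0,"ry":0,"rz":0,"dx":0,"dy":5,"dz":0,"fingers":5},{"rx":0,"ry":0,"rz":0,"dx":0,"dy":5,"dz":0,"fingers":5},{"rx":0,"ry":0,"rz":0,"dx":0,"dy":0,"dz":0,"fingers":5}]'
python3 - <<'E'
from h import *
p=imaging.get_image('top'); coasters(p); edge(p); save(p,'t10.png'); lm(['coaster_used','tumbler','spoon','cup','pot','counter_edge'],p)
save(imaging.get_image('scene'),'s10.png')
E
```

```text
time: 18.75
position: [0.3289, -0.0584, 0.2002]
tool_rot: [-2.219, 0.01, 2.217]
ft_force: [0.1, 0.6, -0.0]
grip_width: 0.586
coaster conf 0.84 n 638 circ (422.4,343.8) r 47.4 centroid [421.8 343.8   8. ] px(200,227)
coaster conf 0.56 n 667 circ (422.3,123.7) r 48.1 centroid [421.6 124.2   8. ] px(268,227)
[(170, [400.8, 442.6]), (235, [401.9, 231.8]), (285, [406.8, 69.6]), (300, [399.7, 21.1]), (330, [366.1, -75.3]), (375, [430.0, -223.4])]
coaster_used [ 0.4888 -0.3398 -0.0022] 0.88
tumbler [ 0.4861 -0.3449  0.0071] 0.66
cup [ 0.4984  0.5108 -0.0019] 0.57
pot [ 0.4777 -0.1557  0.0026] 0.78
pot [ 4.072e-01 -3.000e-04  3.300e-03] 0.32
counter_edge [ 0.4072 -0.0008  0.0031] 0.63
```

View pics/t10.png

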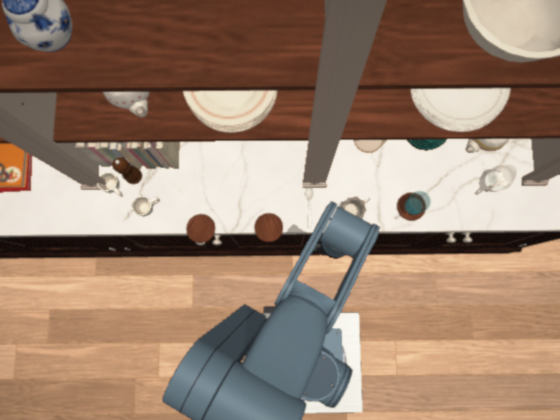

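View pics/s10.png

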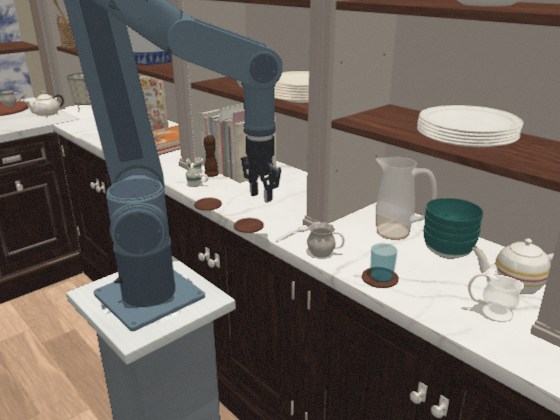

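```bash
python3 -m handwheel '[{"rx":0,"ry":0,"rz":0,"dx":0,"dy":0,"dz":0,"fingers":5},{"rx":0,"ry":0,"rz":0,"dx":0,"dy":0,"dz":0,"fingers":5}]'; python3 -c "
from h import *
print(env.job_done())"
```

```text
time: 19.45
position: [0.3284, -0.0544, 0.1999]
tool_rot: [2.221, 0.001, -2.221]
ft_force: [-0.2, -0.6, 0.8]
grip_width: 0.587
the job is handed in; nothing more can be done
None
```

I pushed both bare coasters towards the robot with the half-open fingertips from behind, without lifting either one. I then drew the arm clear and handed the job in at about 19.5 s of the 58 s allowed.

- **Overhang:** The wrist camera put coaster a at about 31 mm (32%) over the edge and coaster b at about 29.5 mm (31%). Both are slightly under a third. The top camera read about 29 mm (30–31%) for both.
- **Camera disagreement:** The cameras put the counter edge at x = 0.407 (wrist) and 0.403 (top). They put the coasters about 3 mm apart too, so the difference mostly cancels in the overhang figures.
- **Flatness:** Both coasters look flat and still in the last pictures.
- **Other things:** The used coaster, tumbler, cup and pot were found within about 5 mm of their starting positions, which is detector noise. The network did not report the spoon in the last top picture, where the arm is close to it. In the scene view it appears unmoved.
- **Forces:** The forces I read stayed below about 2 N, and nothing was bumped that I could see.

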